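# Set a bearing ring under a strap clamp

## Robot

A 6-joint arm with a two-finger parallel gripper is mounted at the origin on a cart in front of the work surface, level with it; the furniture and walls round the work are solid. World frame = base frame: x ahead of the robot, y to its left, z up, the work surface at z = 0. Lengths are in m, angles in rad, forces in N, time in s.
With the tool pointing down it reaches from about 0.35 to 0.875 m from the base axis. Payload 4.2 kg.
Tool frame: the origin (TCP) lies on the centre line of the jaws, within the pads' length; the fingertips stand 19 mm ahead of it and the grasp point (between the pads) is the TCP; z points along the fingers, y is the line along which they close (so a half turn about z gives the same grasp; the last joint's range is limited). The gripper opens to 87 mm and grips with 3 to 60 N. Pads are 19 mm wide; open, the fingers measure 117 mm over their backs; the gripper's body (75 mm by 190 mm) begins 51 mm behind the grasp point.
Start: joints at [1.535, 0.385, 0.008, 0, -1.194, -0.259], TCP at [0.182, 0.598, 0.242] pointing down, gripper open.
Joint ranges: [-3.14, 3.14], [-1.21, 2.06], [-1.07, 1.41], [-3.16, 2.05], [-2.99, -0.16], [-3.1, 3.1]. Speed limits (rad/s): [2.79, 2.79, 3.14, 3.14, 3.14, 3.14].

## Interface

Orientations are given as a rotation vector (axis times angle).
In Python, from rig import ctrl gives the robot as it stands.
- The arm moves only by the shell command python3 -m jog 'ROWS' [OPENING] [FORCE]. ROWS is text: rows parted by semicolons, each of 4 numbers parted by spaces: the shift along the tool's x, y, z each as a share of 0.4 m, from -1 to 1, then the turn about the tool's z as a share of 90 degrees, from -1 to 1. In form: tx ty tz spin; .... A call has 1 to 12 rows; each row is the pose to reach, as a shift and turn from the pose commanded when the call began, along the tool's axes at that moment; what a row does not reach only later rows make up. A row lasts 1/12 s, in which the tool goes at most 41.7 mm and 7.16 degrees, less where a joint would pass 70% of its speed; a pose out of reach is approached as far as the arm can. A call with a number of a shift or a turn outside -1 to 1 is refused whole. A call with a gripper value outside its range is refused whole. OPENING is the closure, from -1 (fully open) to 1 (shut), set as the call begins (- or left out, the last holds). The fingers move at their own pace and stop on an object; FORCE is the grip in N (left out, the last holds). Time passes only in rows, so rows that repeat a pose let the fingers close. It gives the time, the measured TCP pose, the force, the opening and the grip force at its end, in the units of the state.
- ctrl.state(): the state, without advancing time (a new reading comes with each control period).
- ctrl.read_camera(name): name is "scene" or "side" or "wrist"; returns a dict with "img" (420x560x3 uint8, red, green, blue), "z_map" (420x560 float32, m along the optical axis (not along the pixel's ray), 0 where there is no reading), "fx", "fy", "cx", "cy" (pixels), "dist" ([k1, k2, p1, p2, k3] as OpenCV has them; the pictures are not rectified), "origin" and "rotation" of the camera in the world; the wrist camera has in their place "tool_from_camera" (4x4, takes a point from camera to tool coordinates, whose origin is the TCP and whose axes are the flange's). Camera axes: x right, y up, looking along -z (the intrinsics and any distortion apply to the point x, -y, -z); pixel columns grow to the right and rows downward; lengths in m; the calibration is good to about 2 mm. A picture is of the moment at which its call begins: read the wrist's pose just before it.
- ctrl.sign_off(): hands the job in; it is judged then, once.
Trained networks look in the newest picture that a camera, given by its name, has taken for a name from the list of things; names that differ only in an ending like _2 or _b are one class to them, and where a whole thing is asked for, a point or a joint stands for the part that bears it (a point fixed in the world has none). Each returns a list of dicts, best first, with "confidence" (0 to 1); they miss things now and then, are a little off and sometimes report something else, mostly with a low value. They report only what shows in the picture. A call takes as long as a camera call. They do not tell look-alikes from the thing itself.
- ctrl.regions_of(target, camera): "pixels" (420x560 bool, what is visible of it) and "extent" ([centre column, centre row, width, height] in pixels, round what is visible of it).
- ctrl.landmark_of(target, camera): "xy" ([column, row] in pixels: a listed point, or the origin of a listed thing).
The state is a dict: "time": time; "joint_positions": joint angles; "qd": joint speeds; "effort": joint torques, N m; "position": TCP position; "orientation": TCP orientation; "ft_force": force on the tool from outside, world axes, zero at the start; "wrist_torque": the same for the moment, N m; "grip_width": opening from 0.0 (shut) to 1.0 (fully open); "finger_force": force on a finger pad.
Only numpy, scipy, OpenCV 4.12 (cv2) and the standard library are available. Lean on these libraries where they do the work, as an engineer would, in place of code of your own. Each camera call takes 0.05 s, during which the arm holds its last target. There are 200 camera calls.

## Task

Set up the large open bearing ring for clamping: drop it over the round locating boss so that it lies flat on the clamping plate, and stand the packing block that matches its height on the bare end of the plate, on the other side of the stud. Then lay the slotted strap over the stud so that it bridges the two level, narrow nose on the ring and broad tail on the block, and put the washer over the stud on top of the strap, ready for the nut. Do not disturb the finished ball bearing or the loupe.

Things in the scene. Friction and masses are not known exactly. Their poses are not given: they have to be found in the camera images.
- clamp_plate: dark steel plate fixed to the bench, 18 mm thick, with a groove along it. Origin on the axis of its upright stud at bench level; z up, x towards the boss; it spans x -78 to +117, y -45 to +45 mm. Stud 12 mm thick, tapered tip, top 76 mm above the bench; at its foot a nut 25 mm wide, 8 mm high. The block belongs on the bare end, its middle near x = -45 mm, y = 0
- locating_boss: low round steel boss on the plate, 75 mm from the stud along the plate's x; 46 mm in diameter for its first 6 mm, then tapering to 39 mm at its top, 9.5 mm above the plate. Origin at its centre, at the level of the plate's top; z up
- bearing_ring: the large open bearing ring, plain bright steel, outside 66 mm, clear bore about 50 mm, 17 mm high, 0.14 kg. Origin at the centre of its underside, z up
- low_block: the lower packing block, plain steel, 34 mm (x) x 40 mm (y), 18 mm high, one hole of 10 mm straight down through its middle, 0.17 kg. Origin at the centre of its underside, z up
- tall_block: the taller packing block, plain steel, 30 mm (x) x 46 mm (y), 32 mm high, two holes of 9 mm down through it, 0.30 kg. Too high for this ring. Origin at the centre of its underside, z up
- strap: flat steel clamp strap, 124 x 40 mm, 14 mm thick, 0.36 kg. A slot 44 mm long, 19 mm wide goes through it. Origin at the slot's centre on the underside, z up, x towards the nose: broad tail to x = -62 mm, 40 mm wide up to x = +36 mm, then a round-ended nose 26 mm wide to x = +62 mm. Balances near x = -4 mm; can be gripped across its width beside the slot
- washer: thick plain steel washer, outside 40 mm, hole 17 mm, 8 mm thick, 0.06 kg. Origin at the centre of its underside, z up
- ball_bearing: finished ball bearing, outside 47 mm, 14 mm high, with an inner ring in it; a bystander. Origin at the centre of its underside
- loupe: black eyepiece loupe, 37 mm across, 28 mm high, standing upright; a bystander. Origin at the centre of its underside
There are look-alikes about, which are no part of the job. What is shaped like the low_block but green is not meant.

How it is judged:
At the end, for the whole second after the job is handed in: Ring flat on the plate, within 5 mm of the boss's centre; low block on the plate 26 to 64 mm past the stud, within 15 mm of the centre line; strap over the stud (origin within 16 mm), level to 3 deg, nose on the ring, tail on the low block; washer flat on the strap round the stud; all at rest (horizontal distance between bearing_ring and locating_boss below 0.005 m and z of bearing_ring in the frame of clamp_plate between 0.015 and 0.021 m and angle between bearing_ring's own z axis and vertical below 0.06 rad and x of low_block in the frame of clamp_plate between -0.064 and -0.026 m and y of low_block in the frame of clamp_plate between -0.015 and 0.015 m and z of low_block in the frame of clamp_plate between 0.015 and 0.021 m and horizontal distance between strap and clamp_plate below 0.016 m and z of strap in the frame of clamp_plate between 0.032 and 0.039 m and angle between strap's own z axis and vertical below 0.05 rad and angle between the x axis of strap and the x axis of clamp_plate, either way round below 0.2 rad and x of bearing_ring in the frame of strap above 0.04 m and contact force between strap and bearing_ring above 0.2 N and contact force between strap and low_block above 0.2 N and horizontal distance between washer and clamp_plate below 0.006 m and z of washer in the frame of clamp_plate between 0.046 and 0.053 m and angle between washer's own z axis and vertical below 0.08 rad and linear speed of each of bearing_ring, low_block, strap, washer below 0.01 m/s); the robot touches nothing.
It fails at once if the ball bearing is pushed more than 15 mm (distance of ball_bearing from where it was at the start of the episode above 0.015 m).
It fails at once if the loupe is pushed more than 15 mm or knocked over (distance of loupe from where it was at the start of the episode above 0.015 m or angle between loupe's own z axis and vertical above 0.5 rad).
It also fails if it takes over 109 s, if anything falls off the work surface, if the arm or the gripper's body presses on something with over 40 N, if the wrist force passes 120 N, or if a joint passes its speed limit or range.

## Working session

There is one attempt and no reset: what is moved stays moved. The work goes in short steps, Python scripts to look and compute and a shell command to move; the robot and the scene stay as the last step left them, time stands still between calls to the robot, and variables do not carry over. Pictures are saved under pics/ and viewed, at most 14 in all, crops included, and the job is handed in when it is done.

```bash
ls -la; mkdir -p pics; cat > h.py <<'E'
import numpy as np, cv2
from scipy.spatial.transform import Rotation as R
from rig import ctrl
def cam(name):
    s=ctrl.state(); c=ctrl.read_camera(name)
    if name=="wrist":
        T=np.eye(4); T[:3,:3]=R.from_rotvec(s["orientation"]).as_matrix(); T[:3,3]=s["position"]
        M=T@np.array(c["tool_from_camera"]); c["o"],c["R"]=M[:3,3],M[:3,:3]
    else:
        c["o"]=np.array(c["origin"]); r=np.array(c["rotation"],float)
        c["R"]=r if r.shape==(3,3) else R.from_rotvec(r).as_matrix()
    c["K"]=np.array([[c["fx"],0,c["cx"]],[0,c["fy"],c["cy"]],[0,0,1]]); c["D"]=np.array(c["dist"],float)
    return c
def rays(c,uv):
    p=cv2.undistortPoints(np.array(uv,float).reshape(-1,1,2),c["K"],c["D"]).reshape(-1,2)
    return np.c_[p[:,0],-p[:,1],-np.ones(len(p))]@c["R"].T
def at_z(c,uv,z):   # pixel -> world on plane z
    d=rays(c,uv); return c["o"]+d*((z-c["o"][2])/d[:,2])[:,None]
def at_depth(c,uv):
    uv=np.array(uv,float).reshape(-1,2); i=uv.round().astype(int)
    return c["o"]+rays(c,uv)*c["z_map"][i[:,1],i[:,0]][:,None]
def cloud(c):
    v,u=np.nonzero(c["z_map"]>0); return np.c_[u,v],at_depth(c,np.c_[u,v])
def proj(c,P):
    q=(np.atleast_2d(P)-c["o"])@c["R"]; q=q*[1,-1,-1]
    return cv2.projectPoints(q,np.zeros(3),np.zeros(3),c["K"],c["D"])[0].reshape(-1,2)
def save(c,f,crop=None,k=1):
    im=c["img"][:,:,::-1]
    if crop: a,b,w,h=crop; im=im[b:b+h,a:a+w]
    cv2.imwrite("pics/"+f,cv2.resize(im,None,fx=k,fy=k,interpolation=cv2.INTER_CUBIC))
E
python3 - <<'E'
from h import *
for n in("scene","side","wrist"):
    c=cam(n); save(c,n+"0.png"); print(n,c["o"].round(3),c["R"].round(2).tolist(),c["fx"],c["D"])
    for t in "clamp_plate locating_boss bearing_ring low_block tall_block strap washer ball_bearing loupe".split():
        for r in ctrl.landmark_of(t,n)[:4]: 
            uv=r["xy"]; print(t,round(r["confidence"],2),np.round(uv),at_z(c,[uv],0.0)[0].round(3))
s=ctrl.state();print(s["time"],s["position"],s["orientation"])
E
```

```text
total 12
drwxr-xr-x  3 agent agent 4096 Nov 29 19:51 .
drwxr-xr-x 23 root  root  4096 Nov 29 19:51 ..
drwxr-xr-x  2 agent agent 4096 Nov 29 19:51 pics
scene [-0.345 -0.571  0.539] [[0.61, 0.33, -0.72], [-0.79, 0.24, -0.56], [-0.01, 0.92, 0.4]] 493.7252773355864 [-0.1744897  0.         0.         0.         0.       ]
clamp_plate 0.73 [377. 246.] [ 0.568 -0.143  0.   ]
locating_boss 0.53 [352. 235.] [ 0.587 -0.068  0.   ]
bearing_ring 0.8 [188. 214.] [0.436 0.341 0.   ]
low_block 0.79 [341. 276.] [ 0.41  -0.143  0.   ]
low_block 0.71 [287. 254.] [0.422 0.003 0.   ]
low_block 0.58 [296. 233.] [0.515 0.048 0.   ]
low_block 0.55 [246. 211.] [0.541 0.23  0.   ]
tall_block 0.66 [272. 221.] [0.534 0.135 0.   ]
strap 0.69 [257. 196.] [0.637 0.271 0.   ]
strap 0.57 [228. 233.] [0.416 0.179 0.   ]
strap 0.39 [184. 210.] [0.448 0.367 0.   ]
washer 0.4 [221. 199.] [0.563 0.341 0.   ]
ball_bearing 0.51 [306. 208.] [0.652 0.113 0.   ]
loupe 0.53 [247. 212.] [0.539 0.222 0.   ]
loupe 0.51 [304. 207.] [0.651 0.117 0.   ]
loupe 0.46 [260. 193.] [0.66  0.277 0.   ]
side [0.946 0.565 0.816] [[-0.73, -0
[... 310 characters left out ...]
265.] [0.434 0.343 0.   ]
low_block 0.78 [308. 262.] [0.544 0.224 0.   ]
low_block 0.78 [278. 184.] [0.426 0.001 0.   ]
low_block 0.74 [238. 156.] [ 0.432 -0.155  0.   ]
low_block 0.65 [270. 210.] [ 0.502  0.051 -0.   ]
strap 0.58 [329. 220.] [0.419 0.177 0.   ]
washer 0.49 [340. 288.] [0.543 0.319 0.   ]
washer 0.48 [310. 258.] [0.534 0.22  0.   ]
ball_bearing 0.53 [245. 258.] [0.639 0.118 0.   ]
loupe 0.63 [289. 293.] [0.63 0.25 0.  ]
wrist [0.254 0.576 0.385] [[-0.29, 0.92, 0.26], [-0.96, -0.28, -0.08], [0.0, -0.28, 0.96]] 340.2985530843441 [-0.08461687  0.          0.          0.          0.        ]
1.5 [0.18153331 0.59804997 0.24156058] [-3.10751666e+00  4.61329759e-01  6.06430413e-06]
```

```bash
python3 - <<'E'
import cv2
a=cv2.imread("pics/scene0.png")[160:310,150:430]; cv2.imwrite("pics/sceneC.png",cv2.resize(a,None,fx=2.8,fy=2.8,interpolation=2))
a=cv2.imread("pics/side0.png")[120:330,170:450]; cv2.imwrite("pics/sideC.png",cv2.resize(a,None,fx=2.8,fy=2.8,interpolation=2))
E
```

```text
(no output)
```

View pics/sideC.png

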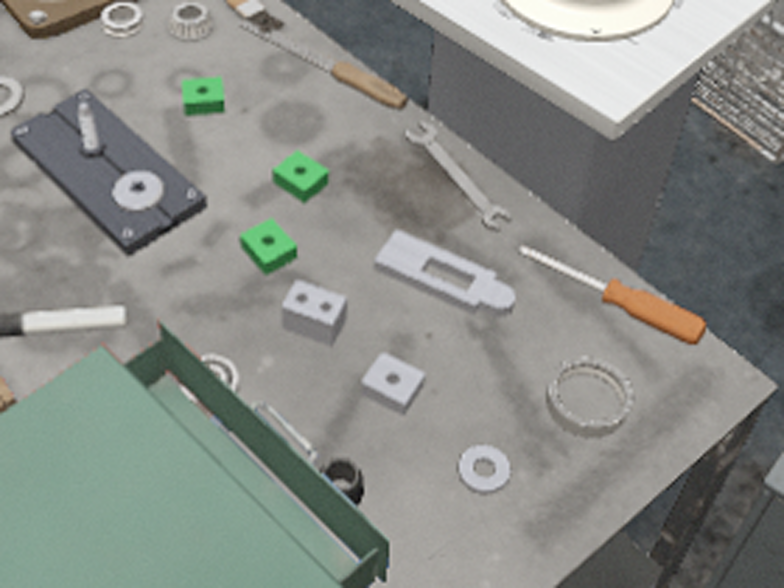

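View pics/sceneC.png

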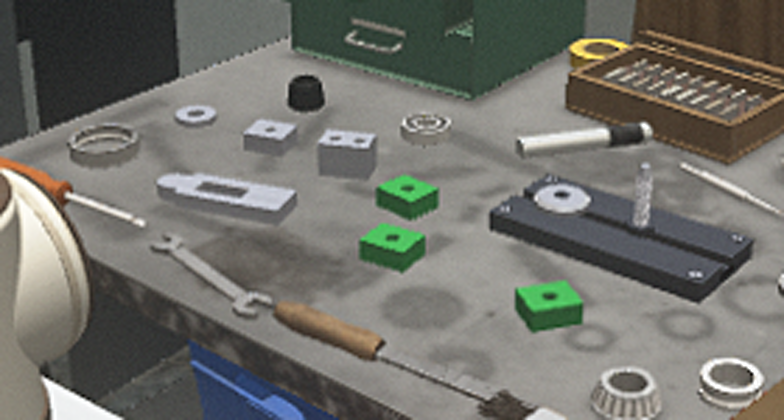

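The side crop (2.8×, offset 170,120) shows the steel low block at about (310,256), tall block (282,230), strap (329,218), ring (381,261), washer (343,287), plate with boss and stud (210,180), and loupe (293,291). The ball bearing at (248,254) is partly hidden by the cabinet.
Candidates for the wanted low block: three green blocks at (243,153), (277,182) and (266,207), not meant; the tall two-hole block at (282,230); and the steel one-hole block at (310,256), which I choose. Candidates for the ring: the rings on the far right at (214,126), (238,127) and (170,155), and the ball bearing; the large open ring is at (381,261).

```bash
python3 - <<'E'
from h import *
for n in("scene","side"):
    c=cam(n); uv,P=cloud(c)
    m=(P[:,2]>0.06)&(P[:,0]>0.3)&(P[:,0]<1)&(abs(P[:,1])<.5)
    g={}
    for x,y,z in P[m]: 
        k=(round(x/.05)*5,round(y/.05)*5); g.setdefault(k,[]).append(z)
    print(n,{k:(len(v),round(float(np.percentile(v,98)),2)) for k,v in sorted(g.items()) if len(v)>15})
E
python3 -m jog '0.2 0.12 0 0;0.4 0.24 0 0;0.6 0.37 0 0;0.8 0.5 0 0;0.97 0.62 0 0;0.97 0.62 0 0;0.97 0.62 0 0;0.97 0.62 0 0;0.97 0.62 0 0;0.97 0.62 0 0;0.97 0.62 0 0;0.97 0.62 0 0'
python3 - <<'E'
from h import *
c=cam("wrist"); save(c,"w1.png"); s=ctrl.state(); print(s["time"],s["position"],s["orientation"],s["joint_positions"])
for t in "bearing_ring low_block tall_block strap washer ball_bearing loupe".split():
    for r in ctrl.landmark_of(t,"wrist")[:3]:
        uv=r["xy"]; print(t,round(r["confidence"],2),np.round(uv),at_z(c,[uv],0.0)[0].round(4))
E
```

```text
scene {(30, -50): (756, 0.35), (30, -45): (947, 0.32), (30, -40): (1457, 0.33), (35, -50): (1362, 0.34), (35, -45): (6384, 0.41), (35, -40): (2503, 0.41), (35, -35): (126, 0.19), (40, -50): (677, 0.34), (40, -45): (288, 0.42), (40, -40): (271, 0.42), (40, -35): (69, 0.2), (45, -50): (64, 0.34), (45, -40): (29, 0.27), (50, -45): (107, 0.47), (50, -40): (260, 0.5), (55, -50): (301, 0.25), (55, -45): (386, 0.48), (55, -40): (1167, 0.53), (55, -15): (42, 0.08), (60, -50): (75, 0.25), (60, -45): (335, 0.5), (60, -40): (411, 0.54), (65, -50): (29, 0.25), (65, -45): (140, 0.51), (65, 25): (28, 0.12), (70, -45): (22, 0.26), (70, 15): (445, 0.14), (70, 20): (315, 0.14), (70, 25): (272, 0.14), (70, 30): (254, 0.14), (70, 35): (173, 0.14), (75, 10): (326, 0.15), (75, 15): (202, 0.15), (75, 20): (103, 0.15), (75, 25): (100, 0.15), (75, 30): (90, 0.15), (75, 35): (146, 0.15), (80, 10): (301, 0.15), (80, 15): (86, 0.15), (80, 20): (90, 0.15), (80, 25): (76, 0.15), (80, 30): (76, 0.15), (80, 35): (125, 0.15), (85, -15): (480, 0.17), (85, -10): (306, 0.17), (85, -5): (111, 0.17), (85, 0): (42, 0.16)
[... 3090 characters left out ...]
4, 0.2416]
orientation: [3.105, -0.472, 0.001]
ft_force: [0.1, 1.4, -0.8]
grip_width: 1.003
finger_force: 0.0
2.65 [0.48263961 0.24502243 0.24146884] [ 3.10578154e+00 -4.70340182e-01  2.12750197e-04] [ 7.69656155e-01  2.42644490e-01 -1.98444686e-01  3.86311242e-04
 -1.12994238e+00  5.00378969e-01]
low_block 0.7 [488. 166.] [4.301e-01 2.000e-04 0.000e+00]
low_block 0.69 [439. 111.] [0.5087 0.047  0.    ]
low_block 0.57 [544.  36.] [ 0.5568 -0.0909  0.    ]
tall_block 0.82 [362. 111.] [0.533  0.1302 0.    ]
strap 0.7 [347. 214.] [0.4226 0.176  0.    ]
washer 0.76 [197. 157.] [0.539  0.3217 0.    ]
ball_bearing 0.6 [346.   6.] [0.6408 0.1199 0.    ]
loupe 0.64 [226.  54.] [0.6322 0.2534 0.    ]
```

View pics/w1.png

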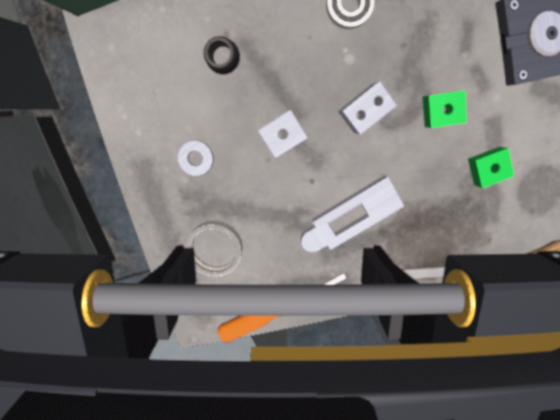

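The wrist view shows the washer at (196,158), loupe (221,54), low block (283,133), tall block (368,107), strap (352,214, nose to lower-left), ring (215,249, partly behind the finger), bearing (351,8) and the plate corner (530,40). The green blocks are on the right. I'll fit poses from this view.

```bash
cat >> h.py <<'E'
def obj(c,xy,r,h,kind,z0=0.0,n=None):
    """footprint of top face (height h above z0) near xy: rectangle or circle fit, world"""
    uv,P=cloud(c); m=(np.hypot(*(P[:,:2]-xy).T)<r)&(P[:,2]>z0+0.6*h)&(P[:,2]<z0+1.5*h+.004)
    mask=np.zeros(c["z_map"].shape,np.uint8); mask[uv[m][:,1],uv[m][:,0]]=1
    k,lab,st,_=cv2.connectedComponentsWithStats(mask)
    if k<2: return None
    mask=(lab==1+st[1:,4].argmax()).astype(np.uint8)
    zt=np.median(P[m][:,2]); ct=max(cv2.findContours(mask,cv2.RETR_EXTERNAL,cv2.CHAIN_APPROX_NONE)[0],key=len).reshape(-1,2)
    Q=(at_z(c,ct,z0+h)[:,:2]).astype(np.float32)*1000
    if kind=="rect":
        (a,b,g)=cv2.minAreaRect(Q); return np.round(a,1),np.round(b,1),round(g,1),round(zt*1000,1),len(Q)
    e=cv2.fitEllipse(Q); return np.round(e[0],1),np.round(e[1],1),round(zt*1000,1),len(Q)
E
python3 - <<'E'
from h import *
c=cam("wrist")
uv,P=cloud(c); m=(np.hypot(P[:,0]-.5,P[:,1]-.2)<.03); print("table z",np.median(P[m][:,2]),P[m][:,2].std())
print("low",obj(c,(.555,.22),.045,.018,"rect"))
print("tall",obj(c,(.535,.13),.06,.032,"rect"))
print("strap",obj(c,(.425,.17),.09,.014,"rect"))
print("washer",obj(c,(.539,.32),.04,.008,"circ"))
print("ring",obj(c,(.43,.34),.06,.017,"circ"))
print("loupe",obj(c,(.632,.25),.04,.028,"circ"))
print("ball",obj(c,(.64,.12),.04,.014,"circ"))
E
python3 -m jog '0 0.1 0 0.08;0 0.2 0 0.08;0 0.3 0 0.08;0 0.4 0 0;0 0.5 0 0;0 0.6 0 0;0 0.7 0 0;0 0.8 0 0;0 0.8 0 0;0 0.8 0 0;0 0.8 0 0'
python3 - <<'E'
from h import *
c=cam("wrist"); save(c,"w2.png"); s=ctrl.state(); print(s["time"],s["position"],s["orientation"])
for t in "clamp_plate locating_boss low_block".split():
    for r in ctrl.landmark_of(t,"wrist")[:3]:
        uv=r["xy"]; print(t,round(r["confidence"],2),np.round(uv),at_z(c,[uv],0.018)[0].round(4))
E
```

```text
table z 0.31770719928912844 0.08022672901398623
low (array([535.6, 221.3]), array([34.4, 39.6]), 15.0, np.float64(18.5), 117)
tall (array([535.8, 131.2]), array([32.1, 48.5]), 22.8, np.float64(32.5), 127)
strap (array([421.4, 177.3]), array([ 42.8, 123.1]), 15.6, np.float64(14.7), 234)
washer (array([539.5, 321.7]), array([38.3, 39. ]), np.float64(8.2), 98)
ring (array([432.8, 336.9]), array([64. , 66.2]), np.float64(17.2), 161)
loupe (array([629.4, 257.2]), array([32.3, 33. ]), np.float64(27.1), 99)
ball (array([629.9, 121.8]), array([23.4, 46.6]), np.float64(13.4), 112)
time: 3.97
position: [0.3881, -0.0579, 0.2419]
orientation: [-3.107, 0.461, -0.002]
ft_force: [-0.3, 0.8, -0.4]
grip_width: 1.002
finger_force: 0.0
4.0167 [ 0.38828557 -0.05737239  0.24176372] [-3.10752311e+00  4.59143530e-01 -1.13079865e-03]
clamp_plate 0.98 [315.   8.] [ 0.5488 -0.1456  0.018 ]
locating_boss 0.6 [249.  19.] [ 0.5583 -0.0799  0.018 ]
low_block 0.81 [157. 105.] [0.5081 0.0382 0.018 ]
low_block 0.74 [ 10. 135.] [0.5326 0.212  0.018 ]
low_block 0.66 [342. 128.] [ 0.4279 -0.1417  0.018 ]
```

View pics/w2.png

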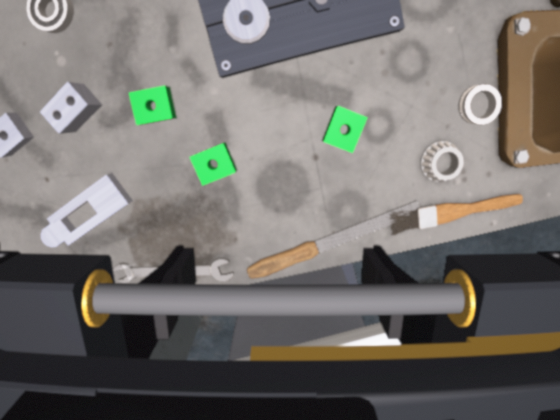

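The plate is cut off at the top: boss (246,18), stud near (315,0). The low_block hits here are green ones. I'll move forward to see all of it.

```bash
python3 -m jog '0.1 0.03 0 0;0.2 0.05 0 0;0.3 0.07 0 0;0.3 0.07 0 0;0.3 0.07 0 0;0.3 0.07 0 0'
python3 - <<'E'
from h import *
c=cam("wrist"); save(c,"w3.png",(60,0,440,250),1.8); s=ctrl.state(); print(s["time"],s["position"],s["orientation"])
for t in "clamp_plate locating_boss".split():
    for r in ctrl.landmark_of(t,"wrist")[:1]:
        uv=r["xy"]; print(t,round(r["confidence"],2),np.round(uv),at_z(c,[uv],0.0)[0].round(4),at_z(c,[uv],.018)[0].round(4))
uv,P=cloud(c); m=(P[:,2]>.03)&(np.hypot(P[:,0]-.55,P[:,1]+.145)<.05); print(m.sum())
for a in(.03,.04,.05,.06,.07):
    q=P[(P[:,2]>a)&(P[:,2]<a+.01)&m]; print(a,len(q),q[:,:2].min(0) if len(q) else 0,q[:,:2].max(0) if len(q) else 0)
print("plate",obj(c,(.55,-.125),.13,.018,"rect"))
print("boss",obj(c,(.556,-.075),.03,.0095,"circ",.018))
E
```

```text
time: 4.67
position: [0.4944, -0.1191, 0.2406]
orientation: [3.108, -0.46, -0.004]
ft_force: [0.4, -0.3, -0.1]
grip_width: 1.002
finger_force: 0.0
4.7167 [ 0.49399082 -0.1190373   0.24122596] [ 3.10778358e+00 -4.59327271e-01 -1.74976467e-03]
clamp_plate 0.63 [287. 123.] [ 0.5542 -0.1485  0.    ] [ 0.5548 -0.1482  0.018 ]
locating_boss 0.57 [222. 139.] [ 0.5594 -0.0747  0.    ] [ 0.5598 -0.0778  0.018 ]
36103
0.03 6 [ 0.55528244 -0.1515546 ] [ 0.5608308  -0.14668199]
0.04 1 [ 0.56049189 -0.1499489 ] [ 0.56049189 -0.1499489 ]
0.05 2 [ 0.55903635 -0.15192583] [ 0.56090759 -0.14845292]
0.06 21 [ 0.54948241 -0.15729219] [ 0.56098313 -0.14681435]
0.07 113 [ 0.54988898 -0.15732608] [ 0.56074169 -0.1474143 ]
plate (array([ 555.8, -132.9]), array([195.2,  90.4]), 87.6, np.float64(18.6), 604)
boss (array([558.2, -77.9]), array([44.2, 44.4]), np.float64(27.7), 126)
```

View pics/w3.png

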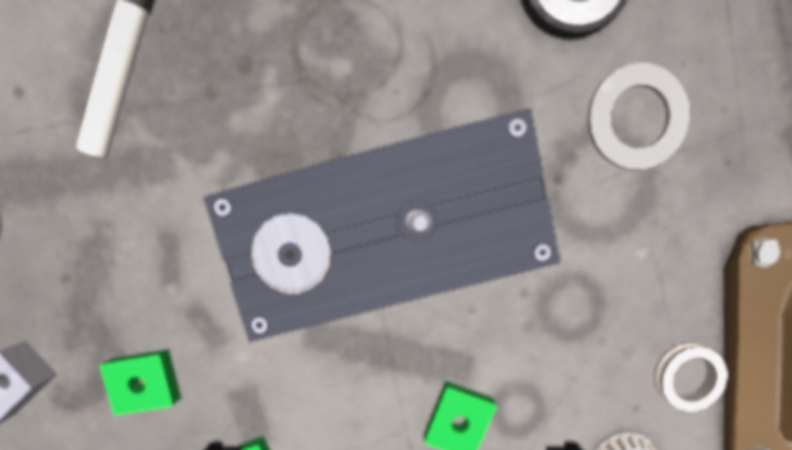

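The whole plate shows: boss at about crop (290,253), stud tip (420,220). The fits agree: stud (0.555,-0.152), boss (0.558,-0.078), plate x at 87.6°. Next I'll check for camera bias by viewing the plate again from the placing yaw.

```bash
python3 -m jog '0.05 -0.1 0 0.08;0.107 -0.21 0 0.16;0.107 -0.21 0 0.24;0.107 -0.21 0 0.32;0.107 -0.21 0 0.4;0.107 -0.21 0 0.48;0.107 -0.21 0 0.56;0.107 -0.21 0 0.64;0.107 -0.21 0 0.72;0.107 -0.21 0 0.8;0.107 -0.21 0 0.84;0.107 -0.21 0 0.84'
cat >> h.py <<'E'
def yaw(s): return np.degrees(np.arctan2(*R.from_rotvec(s["orientation"]).as_matrix()[[1,0],0]))
def go(x,y,z,yw):   # shares of a move from the present pose
    s=ctrl.state(); M=R.from_rotvec(s["orientation"]).as_matrix()
    d=M.T@(np.array([x,y,z])-s["position"])/.4; sp=-((yw-yaw(s)+180)%360-180)/90
    print("t",round(s["time"],2),"pos",s["position"].round(4),"yaw",yaw(s).round(2),"shares",d.round(4),"spin",round(sp,4))
E
python3 - <<'E'
from h import *
c=cam("wrist")
print("plate",obj(c,(.5558,-.1329),.13,.018,"rect"))
print("boss",obj(c,(.558,-.078),.03,.0095,"circ",.018))
uv,P=cloud(c); q=P[(P[:,2]>.06)&(P[:,2]<.09)&(np.hypot(P[:,0]-.555,P[:,1]+.152)<.03)];print("stud",len(q),np.median(q,0))
c2=cam("side"); print(obj(c2,(.558,-.078),.03,.0095,"circ",.018),obj(c2,(.5558,-.1329),.13,.018,"rect"))
for n in(c2,cam("scene")):
  print(obj(n,(.433,.337),.06,.017,"circ"),obj(n,(.5356,.2213),.045,.018,"rect"),obj(n,(.5395,.3217),.04,.008,"circ"))
go(.4328,.337,.15,-16.8)
E
```

```text
time: 5.82
position: [0.5591, -0.0514, 0.2425]
orientation: [-2.172, 2.268, -0.001]
ft_force: [-0.1, -0.0, -0.8]
grip_width: 1.001
finger_force: 0.0
plate (array([ 555.8, -132.8]), array([195.2,  90.5]), 87.7, np.float64(18.6), 547)
boss (array([557.8, -77.6]), array([44.1, 44.3]), np.float64(27.8), 122)
stud 154 [ 0.55470063 -0.15155033  0.07401597]
(array([560.8, -73.7]), array([42. , 43.2]), np.float64(27.8), 44) (array([ 558.4, -128. ]), array([203.8,  92.1]), 87.4, np.float64(18.7), 164)
(array([432.9, 340.1]), array([65.6, 69.2]), np.float64(17.9), 82) (array([538. , 223.5]), array([39.4, 41.8]), 18.2, np.float64(18.5), 55) (array([540. , 323.3]), array([38.2, 39.7]), np.float64(9.0), 51)
(array([427.1, 334. ]), array([63.4, 78.2]), np.float64(16.0), 55) (array([529.4, 216.8]), array([52.9, 47.8]), 17.3, np.float64(18.2), 43) (array([536.6, 320.9]), array([38. , 41.6]), np.float64(8.4), 32)
t 5.97 pos [ 0.5595 -0.0516  0.2421] yaw -92.35 shares [-0.9575  0.3565  0.2303] spin -0.8394
```

```bash
python3 -c "
import cv2;a=cv2.imread('pics/w1.png')[90:285,165:335];cv2.imwrite('pics/w1c.png',cv2.resize(a,None,fx=3,fy=3,interpolation=2))"
python3 -m jog '-0.958 0.356 0.23 -0.84;-0.958 0.356 0.23 -0.84;-0.958 0.356 0.23 -0.84;-0.958 0.356 0.23 -0.84;-0.958 0.356 0.23 -0.84;-0.958 0.356 0.23 -0.84;-0.958 0.356 0.23 -0.84;-0.958 0.356 0.23 -0.84;-0.958 0.356 0.23 -0.84;-0.958 0.356 0.23 -0.84;-0.958 0.356 0.23 -0.84;-0.958 0.356 0.23 -0.84' -1 30
python3 - <<'E'
from h import *
c=cam("wrist"); print("ring",obj(c,(.4328,.337),.06,.017,"circ")); go(.4328,.337,.0225,-16.8)
E
```

```text
time: 6.97
position: [0.433, 0.3392, 0.1489]
orientation: [3.108, -0.451, -0.001]
ft_force: [0.2, -0.8, 0.3]
grip_width: 1.005
finger_force: 0.0
ring (array([432.2, 338.3]), array([65.1, 66.3]), np.float64(17.5), 218)
t 7.02 pos [0.4335 0.3378 0.1493] yaw -16.8 shares [-0.0011  0.0023  0.317 ] spin -0.0
```

View pics/w1c.png

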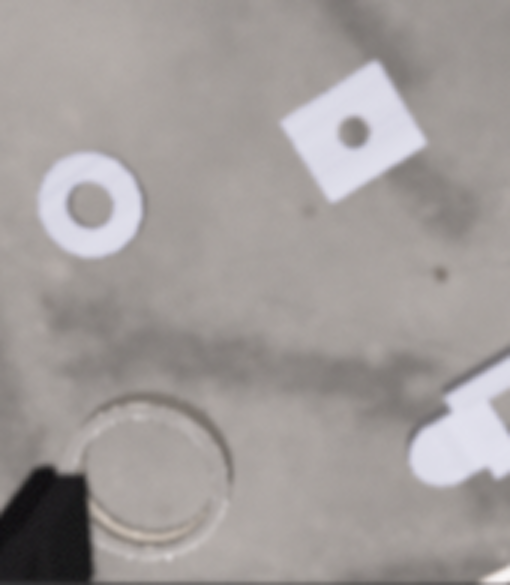

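The crop confirms the choice: an open plain ring at (150,475), the one-hole bare-steel block at (353,130) and the washer at (90,205). Now I'll grasp the ring.

```bash
python3 -m jog '0 0 0.1 0;0 0 0.2 0;0 0 0.28 0;0 0 0.318 0;0 0 0.318 0;0 0 0.318 0;0 0 0.318 0' -1 30
python3 -m jog '0 0 0 0;0 0 0 0;0 0 0 0;0 0 0 0;0 0 0 0;0 0 0 0' 1 30
python3 -m jog '0 0 -0.05 0;0 0 -0.15 0;0 0 -0.25 0;0 0 -0.25 0;0 0 -0.25 0'
python3 - <<'E'
from h import *
s=ctrl.state(); c=cam("wrist"); print("ring held",obj(c,s["position"][:2],.06,.017,"circ",s["position"][2]-.0225)); go(.558,-.0777,.13,-92.4)
E
```

```text
time: 7.6
position: [0.4349, 0.3362, 0.0229]
orientation: [-3.106, 0.465, -0.001]
ft_force: [0.2, -0.5, -0.5]
grip_width: 1.001
finger_force: 0.0
time: 8.1
position: [0.4345, 0.3373, 0.0226]
orientation: [-3.107, 0.461, -0.001]
ft_force: [1.1, 0.2, 1.5]
grip_width: 0.746
finger_force: 30.0
time: 8.52
position: [0.4349, 0.3383, 0.1248]
orientation: [-3.102, 0.461, -0.004]
ft_force: [-0.8, -0.2, -1.7]
grip_width: 0.746
finger_force: 30.0
ring held (array([442.5, 335.7]), array([41.5, 74.1]), np.float64(119.5), 499)
t 8.57 pos [0.4338 0.337  0.1227] yaw -16.92 shares [ 0.5987  0.9016 -0.0194] spin 0.8387
```

```bash
python3 -m jog '0.6 0.904 -0.02 0.84;0.6 0.904 -0.02 0.84;0.6 0.904 -0.02 0.84;0.6 0.904 -0.02 0.84;0.6 0.904 -0.02 0.84;0.6 0.904 -0.02 0.84;0.6 0.904 -0.02 0.84;0.6 0.904 -0.02 0.84;0.6 0.904 -0.02 0.84;0.6 0.904 -0.02 0.84;0.6 0.904 -0.02 0.84;0.6 0.904 -0.02 0.84'
python3 - <<'E'
from h import *
go(.558,-.0792,.041,-92.4); print(ctrl.state()["grip_width"])
E
```

```text
time: 9.57
position: [0.558, -0.0823, 0.1277]
orientation: [2.161, -2.275, -0.004]
ft_force: [0.3, 0.1, -1.8]
grip_width: 0.749
finger_force: 30.0
t 9.57 pos [ 0.558  -0.0823  0.1277] yaw -92.92 shares [-0.0079 -0.0005  0.2169] spin -0.0058
0.7487306650985642
```

```bash
cat >> h.py <<'E'
def go(x,y,z,yw,n=5):   # averaged pose
    S=[]
    for i in range(n): S.append(ctrl.state()); ctrl.read_camera("wrist")
    p=np.mean([s["position"] for s in S],0); M=R.from_rotvec([s["orientation"] for s in S]).mean().as_matrix()
    y0=np.degrees(np.arctan2(M[1,0],M[0,0])); d=M.T@(np.array([x,y,z])-p)/.4
    print("t",round(S[-1]["time"],2),"pos",p.round(4),"sd",np.std([s["position"] for s in S],0).round(4),"yaw",y0.round(2),"shares",d.round(4),"spin",round(-((yw-y0+180)%360-180)/90,4),"F",S[-1]["ft_force"].round(1))
E
python3 - <<'E'
from h import *
go(.558,-.0792,.041,-92.4)
E
```

```text
t 9.77 pos [ 0.5576 -0.0797  0.1283] sd [0.0002 0.0016 0.0005] yaw -92.61 shares [-0.0014 -0.0017  0.2181] spin -0.0024 F [ 0.8  0.8 -1.5]
```

```bash
python3 -m jog '-0.001 -0.001 0.08 0;-0.001 -0.001 0.15 0;-0.001 -0.001 0.17 0;-0.001 -0.001 0.19 0;-0.001 -0.001 0.205 0;-0.001 -0.001 0.215 0;-0.001 -0.001 0.218 0;-0.001 -0.001 0.218 0'
python3 - <<'E'
from h import *
go(.558,-.0792,.041,-92.4,3)
E
```

```text
time: 10.48
position: [0.5596, -0.0782, 0.0437]
orientation: [-2.172, 2.268, -0.001]
ft_force: [-0.6, -0.1, -1.5]
grip_width: 0.743
finger_force: 30.0
t 10.58 pos [ 0.5596 -0.0782  0.0438] sd [0.     0.     0.0001] yaw -92.49 shares [0.0026 0.0039 0.007 ] spin -0.001 F [-0.1  0.5 -1.3]
```

```bash
python3 -m jog '0.001 0.002 0.005 0;0.001 0.002 0.005 0;0.001 0.002 0.005 0' 
python3 -m jog '0 0 0 0;0 0 0 0;0 0 0 0' -1
python3 -m jog '0 0 -0.1 0;0 0 -0.2 0;0 0 -0.3 0;0 0 -0.4 0;0 0 -0.5 0;0 0 -0.5 0;0 0 -0.5 0;0 0 -0.5 0'
python3 - <<'E'
from h import *
c=cam("wrist")
print("ring",obj(c,(.558,-.078),.06,.017,"circ",.018)); go(.5356,.2213,.1,15)
print("low",obj(c,(.5356,.2213),.045,.018,"rect"))
E
```

```text
time: 10.88
position: [0.5585, -0.0786, 0.0413]
orientation: [-2.172, 2.269, -0.0]
ft_force: [0.4, -0.3, -1.5]
grip_width: 0.744
finger_force: 30.0
time: 11.13
position: [0.5588, -0.0786, 0.0415]
orientation: [-2.172, 2.269, -0.001]
ft_force: [0.4, 0.9, 0.3]
grip_width: 0.892
finger_force: 0.0
time: 11.8
position: [0.5579, -0.0785, 0.241]
orientation: [-2.172, 2.269, 0.001]
ft_force: [0.1, 0.4, -0.8]
grip_width: 1.0
finger_force: 0.0
ring (array([558.5, -76.4]), array([65. , 65.8]), np.float64(34.9), 175)
t 12.05 pos [ 0.5577 -0.0786  0.2397] sd [0.0001 0.     0.0002] yaw -92.5 shares [-0.7468  0.0868  0.3492] spin -1.1944 F [-0.2 -0.3 -0.2]
low None
```

```bash
python3 -m jog '-0.747 0.087 0.2 0.806;-0.747 0.087 0.2 0.806;-0.747 0.087 0.2 0.806;-0.747 0.087 0.2 0.806;-0.747 0.087 0.2 0.806;-0.747 0.087 0.2 0.806;-0.747 0.087 0.2 0.806;-0.747 0.087 0.2 0.806;-0.747 0.087 0.2 0.806;-0.747 0.087 0.2 0.806;-0.747 0.087 0.2 0.806;-0.747 0.087 0.2 0.806' -0.35 30
python3 - <<'E'
from h import *
c=cam("wrist"); print("low",obj(c,(.5356,.2213),.045,.018,"rect"))
go(.5356,.2213,.0215,-165)
E
```

```text
time: 13.1
position: [0.5364, 0.2218, 0.1603]
orientation: [0.409, -3.114, 0.001]
ft_force: [0.5, 0.6, -1.1]
grip_width: 0.674
finger_force: 0.0
low (array([535.1, 221.8]), array([35. , 39.9]), 15.0, np.float64(18.4), 168)
t 13.35 pos [0.5366 0.2213 0.1608] sd [0.0001 0.0001 0.0002] yaw -164.94 shares [0.0022 0.0007 0.3483] spin 0.0006 F [0.2 0.7 0.7]
```

```bash
python3 -m jog '0.003 0.001 0.1 0;0.003 0.001 0.2 0;0.003 0.001 0.3 0;0.003 0.001 0.348 0;0.003 0.001 0.348 0;0.003 0.001 0.348 0;0.003 0.001 0.348 0'
python3 -m jog '0 0 0 0;0 0 0 0;0 0 0 0;0 0 0 0;0 0 0 0' 1 35
python3 -m jog '0 0 -0.05 0;0 0 -0.15 0;0 0 -0.25 0;0 0 -0.3 0;0 0 -0.3 0;0 0 -0.3 0'
python3 - <<'E'
from h import *
go(.5531,-.1970,.14,-92.4,3)
E
```

```text
time: 13.98
position: [0.5356, 0.2215, 0.022]
orientation: [-0.41, 3.115, 0.0]
ft_force: [-0.1, 0.6, 0.3]
grip_width: 0.674
finger_force: 0.0
time: 14.4
position: [0.5354, 0.2216, 0.0221]
orientation: [-0.409, 3.115, 0.0]
ft_force: [-0.8, 0.0, 1.0]
grip_width: 0.454
finger_force: 35.0
time: 14.9
position: [0.5354, 0.2218, 0.143]
orientation: [-0.408, 3.113, 0.003]
ft_force: [-0.4, 0.2, -1.9]
grip_width: 0.46
finger_force: 35.0
t 15.0 pos [0.5347 0.2212 0.1416] sd [0.0005 0.0004 0.0011] yaw -165.06 shares [ 0.2251 -1.0221  0.0036] spin -0.8074 F [-0.   0.2 -2.5]
```

```bash
python3 -m jog '0.225 -0.99 0 -0.807;0.225 -0.99 0 -0.807;0.225 -0.99 0 -0.807;0.225 -0.99 0 -0.807;0.225 -0.99 0 -0.807;0.225 -0.99 0 -0.807;0.225 -0.99 0 -0.807;0.225 -0.99 0 -0.807;0.225 -0.99 0 -0.807;0.225 -0.99 0 -0.807;0.225 -0.99 0 -0.807;0.225 -0.99 0 -0.807'
python3 - <<'E'
from h import *
go(.5531,-.1970,.042,-92.4,6)
E
```

```text
time: 16.05
position: [0.5495, -0.1881, 0.1397]
orientation: [2.17, -2.267, -0.004]
ft_force: [0.5, -0.0, -1.7]
grip_width: 0.457
finger_force: 35.0
t 16.3 pos [ 0.5498 -0.1851  0.1403] sd [0.0003 0.0017 0.0006] yaw -92.52 shares [ 0.0295 -0.0104  0.2456] spin -0.0013 F [-0.2 -0.1 -1.3]
```

```bash
python3 -m jog '0.029 0.008 0 0;0.029 0.008 0.08 0;0.029 0.008 0.16 0;0.029 0.008 0.2 0;0.029 0.008 0.23 0;0.029 0.008 0.245 0;0.029 0.008 0.245 0;0.029 0.008 0.248 0;0.029 0.008 0.248 0'
python3 - <<'E'
from h import *
go(.5531,-.1970,.0405,-92.4,3)
E
```

```text
time: 17.1
position: [0.5478, -0.1957, 0.0437]
orientation: [-2.174, 2.266, -0.002]
ft_force: [-0.1, 0.5, -1.8]
grip_width: 0.46
finger_force: 35.0
t 17.2 pos [ 0.5478 -0.1958  0.0438] sd [0.     0.     0.0001] yaw -92.38 shares [ 0.0025 -0.0134  0.0083] spin 0.0002 F [ 1.2  0.2 -1.5]
```

```bash
python3 -m jog '0.002 -0.013 0 0;0.002 -0.013 0.006 0;0.002 -0.013 0.007 0;0.002 -0.013 0.007 0;0.002 -0.013 0.007 0'
python3 -m jog '0 0 0 0;0 0 0 0;0 0 0 0' -0.35
python3 -m jog '0 0 -0.1 0;0 0 -0.2 0;0 0 -0.3 0;0 0 -0.4 0;0 0 -0.5 0;0 0 -0.5 0;0 0 -0.5 0;-0.1 0 -0.5 0;-0.2 0 -0.5 0;-0.25 0 -0.5 0;-0.25 0 -0.5 0;-0.25 0 -0.5 0'
python3 - <<'E'
from h import *
c=cam("wrist")
print("ring",obj(c,(.558,-.078),.06,.017,"circ",.018)); print("low",obj(c,(.553,-.197),.03,.018,"rect",.018)); go(.4223,.1773,.16,-74.4)
E
```

```text
time: 17.67
position: [0.5526, -0.1969, 0.0401]
orientation: [-2.174, 2.267, -0.001]
ft_force: [0.4, -0.3, -0.2]
grip_width: 0.455
finger_force: 35.0
time: 17.92
position: [0.552, -0.1968, 0.04]
orientation: [2.174, -2.267, -0.0]
ft_force: [0.2, 0.1, 1.0]
grip_width: 0.603
finger_force: 0.0
time: 18.92
position: [0.5557, -0.0959, 0.2386]
orientation: [2.175, -2.264, -0.003]
ft_force: [-0.3, -0.9, 0.5]
grip_width: 0.675
finger_force: 0.0
ring (array([558.5, -76.6]), array([64.9, 66.1]), np.float64(34.9), 173)
low (array([ 553. , -197.1]), array([33.7, 39.6]), 87.7, np.float64(36.6), 152)
t 19.17 pos [ 0.556  -0.0974  0.2391] sd [0.0001 0.0004 0.0003] yaw -92.44 shares [-0.672   0.3627  0.1982] spin -0.2004 F [ 0.4 -1.   1.1]
```

```bash
python3 -m jog '-0.67 0.362 0.2 -0.2;-0.67 0.362 0.2 -0.2;-0.67 0.362 0.2 -0.2;-0.67 0.362 0.2 -0.2;-0.67 0.362 0.2 -0.2;-0.67 0.362 0.2 -0.2;-0.67 0.362 0.2 -0.2;-0.67 0.362 0.2 -0.2;-0.67 0.362 0.2 -0.2;-0.67 0.362 0.2 -0.2;-0.67 0.362 0.2 -0.2;-0.67 0.362 0.2 -0.2' -0.4
python3 - <<'E'
from h import *
c=cam("wrist"); print("strap",obj(c,(.4223,.1773),.08,.014,"rect"))
go(.4225,.1735,.0225,-74.4,4); save(c,"w4.png")
uv,P=cloud(c)
for x0,y0 in((.3835,.1617),(.4615,.184)): 
    q=P[(np.hypot(P[:,0]-x0,P[:,1]-y0)<.025)]; m=(np.hypot(*(q[:,:2]-[x0,y0]).T)<.018)
    print(m.sum(),np.percentile(q[m][:,2],[50,95,99]).round(4) if m.any() else 0)
E
```

```text
time: 20.22
position: [0.4235, 0.1762, 0.1602]
orientation: [-2.5, 1.901, -0.0]
ft_force: [-0.0, 1.3, -0.4]
grip_width: 0.694
finger_force: 0.0
strap (array([420.8, 177.6]), array([ 40.1, 123.4]), 15.4, np.float64(14.4), 341)
t 20.42 pos [0.4235 0.1761 0.1602] sd [0.0001 0.     0.    ] yaw -74.51 shares [0.0058 0.0043 0.3442] spin -0.0013 F [-0.1 -0.4 -0.4]
4503 [0.1778 0.2542 0.2547]
4952 [0.1873 0.2338 0.2356]
```

View pics/w4.png

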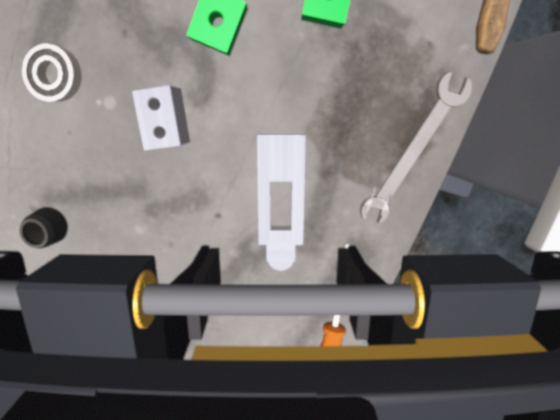

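The wrist view shows the strap centred at (281,200). The spanner jaw at (375,208) and the screwdriver tip at (345,245) are both outside the finger track, so I'll grasp it.

```bash
python3 -m jog '0.005 0.005 0.1 0;0.005 0.005 0.2 0;0.005 0.005 0.3 0;0.005 0.005 0.343 0;0.005 0.005 0.343 0;0.005 0.005 0.343 0;0.005 0.005 0.343 0'
python3 -m jog '0 0 0 0;0 0 0 0;0 0 0 0;0 0 0 0;0 0 0 0' 1 55
python3 -m jog '0 0 -0.05 0;0 0 -0.15 0;0 0 -0.25 0;0 0 -0.35 0;0 0 -0.35 0;0 0 -0.35 0;0 0 -0.35 0'
python3 - <<'E'
from h import *
c=cam("wrist"); s=ctrl.state(); uv,P=cloud(c); p=s["position"]
M=R.from_rotvec(s["orientation"]).as_matrix(); L=(P-p)@M
m=(abs(L[:,1])<.018)&(abs(L[:,0])<.07)&(L[:,2]>-.01)&(L[:,2]<.035)
save(c,"w5.png")
for a in np.arange(-.06,.07,.01):
    q=L[m&(abs(L[:,0]-a)<.005)]; print(round(a,2),len(q),np.median(q[:,2]).round(4) if len(q) else 0)
go(.5554,-.1530,.16,-92.4,3)
E
```

```text
time: 21.05
position: [0.4218, 0.1744, 0.0226]
orientation: [2.502, -1.9, 0.0]
ft_force: [-0.2, -0.7, -1.0]
grip_width: 0.699
finger_force: 0.0
time: 21.47
position: [0.4217, 0.1746, 0.023]
orientation: [-2.502, 1.899, -0.0]
ft_force: [0.8, -1.0, 0.7]
grip_width: 0.452
finger_force: 55.0
time: 22.05
position: [0.42, 0.1736, 0.1614]
orientation: [2.499, -1.899, -0.003]
ft_force: [-0.4, -0.7, -3.9]
grip_width: 0.455
finger_force: 55.0
-0.06 0 0
-0.05 0 0
-0.04 737 0.008
-0.03 1202 0.0081
-0.02 90 0.0078
-0.01 22 0.0131
0.0 679 0.0081
0.01 727 0.008
0.02 1161 0.0079
0.03 1590 0.0078
0.04 1649 0.0078
0.05 1747 0.0078
0.06 875 0.0082
t 22.2 pos [0.42   0.1734 0.1606] sd [0.0002 0.0001 0.0001] yaw -74.44 shares [ 0.8769 -0.1071  0.0025] spin 0.1996 F [ 1.5 -0.3 -3.2]
```

View pics/w5.png

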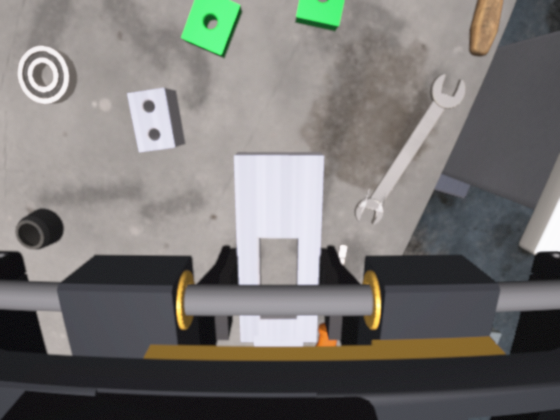

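The strap is held level: the tail top lies uniformly 8 mm ahead of the TCP, and the slot is centred between the fingers at (280,270). I'll carry it to the stud.

```bash
python3 -m jog '0.877 -0.105 0.0 0.2;0.877 -0.105 0.0 0.2;0.877 -0.105 0.0 0.2;0.877 -0.105 0.0 0.2;0.877 -0.105 0.0 0.2;0.877 -0.105 0.0 0.2;0.877 -0.105 0.0 0.2;0.877 -0.105 0.0 0.2;0.877 -0.105 0.0 0.2;0.877 -0.105 0.0 0.2;0.877 -0.105 0.0 0.2;0.877 -0.105 0.0 0.2'
python3 - <<'E'
from h import *
go(.5549,-.1522,.16,-92.4,6); go(.5549,-.1522,.06,-92.4,3)
E
```

```text
time: 23.25
position: [0.5554, -0.1519, 0.1611]
orientation: [2.172, -2.266, -0.004]
ft_force: [-0.5, 0.3, -3.7]
grip_width: 0.446
finger_force: 55.0
t 23.5 pos [ 0.5558 -0.1513  0.1621] sd [0.0003 0.0003 0.0006] yaw -92.34 shares [0.0023 0.0022 0.0053] spin 0.0006 F [ 0.4  0.2 -3.9]
t 23.65 pos [ 0.5563 -0.1514  0.163 ] sd [0.     0.0001 0.    ] yaw -92.33 shares [0.0023 0.0035 0.2575] spin 0.0008 F [-0.1  1.3 -2.7]
```

```bash
python3 -m jog '0.002 0.0035 0.08 0;0.002 0.0035 0.14 0;0.002 0.0035 0.14 0;0.002 0.0035 0.14 0;0.002 0.0035 0.14 0;0.002 0.0035 0.14 0'
python3 - <<'E'
from h import *
c=cam("wrist"); save(c,"w6.png",(180,120,200,240),2.5)
go(.5549,-.1522,.058,-92.4,4)
c=cam("side"); save(c,"s6.png",(140,100,160,140),4)
E
```

```text
time: 24.2
position: [0.5565, -0.153, 0.1088]
orientation: [-2.173, 2.265, -0.005]
ft_force: [-0.0, 0.4, -2.9]
grip_width: 0.454
finger_force: 55.0
t 24.4 pos [ 0.5559 -0.1529  0.1083] sd [0.0003 0.     0.0003] yaw -92.39 shares [-0.0016  0.0029  0.1257] spin 0.0002 F [ 0.3 -0.6 -3.7]
```

View pics/s6.png

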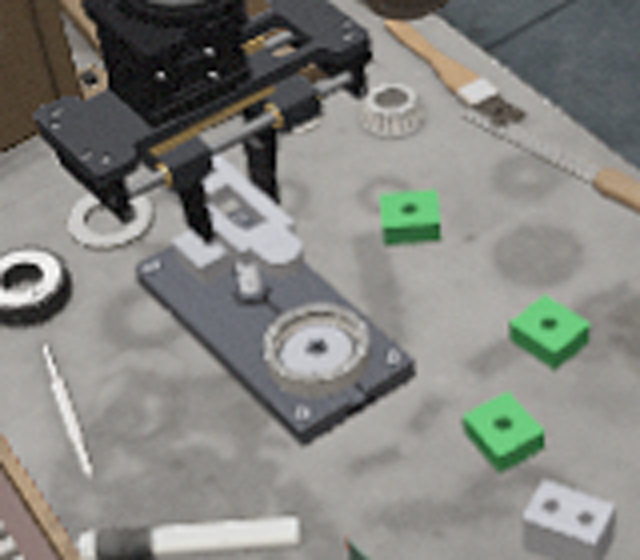

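View pics/w6.png

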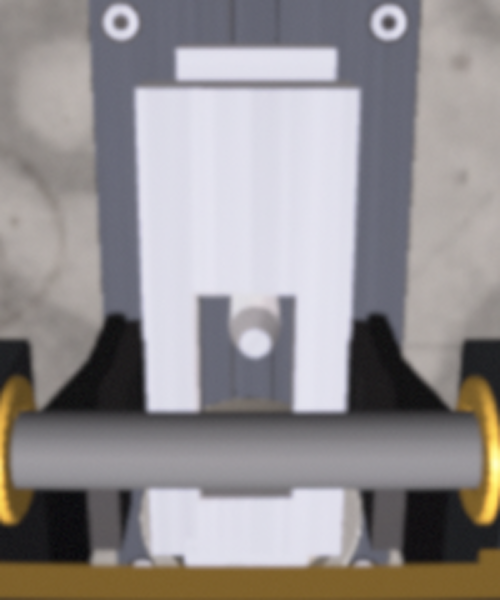

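The wrist crop shows the stud tip at (255,340) inside the slot (198 to 295, middle 246), so the tool must shift about 1.5 mm along +y. The measured pose agrees. I'll descend.

```bash
python3 -m jog '-0.001 0.0033 0 0;-0.001 0.0033 0.03 0;-0.001 0.0033 0.06 0;-0.001 0.0033 0.08 0;-0.001 0.0033 0.1 0;-0.001 0.0033 0.11 0;-0.001 0.0033 0.117 0;-0.001 0.0033 0.12 0;-0.001 0.0033 0.12 0'
python3 - <<'E'
from h import *
go(.5549,-.1522,.058,-92.4,3)
E
```

```text
time: 25.25
position: [0.5537, -0.1524, 0.0591]
orientation: [2.175, -2.267, 0.0]
ft_force: [0.6, 0.2, -4.2]
grip_width: 0.452
finger_force: 55.0
t 25.35 pos [ 0.5539 -0.1524  0.0591] sd [0.0002 0.     0.0001] yaw -92.39 shares [-0.0006 -0.0025  0.0029] spin 0.0001 F [-0.2  0.6 -4.1]
```

Free of contact so far (about 4 N, the strap's weight). I'll lower the last bit, release and look.

```bash
python3 -m jog '0 -0.002 0.002 0;0 -0.002 0.004 0;0 -0.002 0.006 0;0 -0.002 0.006 0;0 -0.002 0.006 0'
python3 -m jog '0 0 0 0;0 0 0 0;0 0 0 0' -0.35
python3 -m jog '0 0 -0.05 0;0 0 -0.15 0;0 0 -0.25 0;0 0 -0.35 0;0 0 -0.45 0;-0.1 0 -0.45 0;-0.2 0 -0.45 0;-0.25 0 -0.45 0;-0.25 0 -0.45 0'
python3 - <<'E'
from h import *
c=cam("wrist"); save(c,"w7.png",(130,0,300,225),2.6)
print("ring",obj(c,(.558,-.07),.03,.017,"circ",.018)); print("strap",obj(c,(.555,-.152),.08,.014,"rect",.035))
uv,P=cloud(c); d=np.array([.042,.999]); t=(P[:,:2]-[.5549,-.1522])@d; w=(P[:,:2]-[.5549,-.1522])@[-.999,.042]
for a in(-.05,-.03,.03,.05): q=P[(abs(t-a)<.006)&(abs(w)<.018)]; print(a,np.median(q[:,2]).round(4))
go(.5395,.3217,.12,-92.4)
E
```

```text
time: 25.82
position: [0.5543, -0.1523, 0.0585]
orientation: [2.175, -2.267, 0.0]
ft_force: [-4.4, 2.5, 9.0]
grip_width: 0.453
finger_force: 55.0
time: 26.07
position: [0.5553, -0.1525, 0.057]
orientation: [-2.174, 2.266, -0.003]
ft_force: [0.5, 0.2, -0.4]
grip_width: 0.601
finger_force: 0.0
time: 26.82
position: [0.5592, -0.0494, 0.2369]
orientation: [-2.178, 2.262, -0.001]
ft_force: [-0.1, 0.3, -1.4]
grip_width: 0.678
finger_force: 0.0
ring (array([558.3, -72.6]), array([54.3, 57.3]), np.float64(34.4), 190)
strap (array([ 554.8, -149.2]), array([124.1,  40. ]), 87.2, np.float64(50.2), 342)
-0.05 0.051
-0.03 0.0505
0.03 0.0496
0.05 0.0491
t 27.07 pos [ 0.5588 -0.0523  0.2364] sd [0.0001 0.0009 0.0002] yaw -92.36 shares [-0.9324  0.0867  0.2908] spin 0.0005 F [ 0.4 -0.6 -0.4]
```

View pics/w7.png

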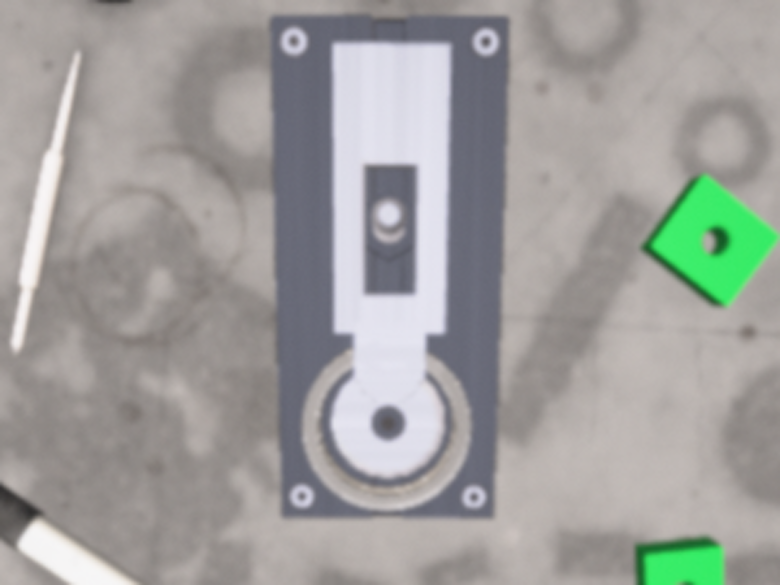

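The strap lies over the stud, centred in the slot (stud at (388,215), slot 364 to 417). The nose is on the ring at (388,370) and the tail on the block, level to about 1°. Now the washer.

```bash
python3 -m jog '-0.932 0.087 0.2 0;-0.932 0.087 0.2 0;-0.932 0.087 0.2 0;-0.932 0.087 0.2 0;-0.932 0.087 0.2 0;-0.932 0.087 0.2 0;-0.932 0.087 0.2 0;-0.932 0.087 0.2 0;-0.932 0.087 0.2 0;-0.932 0.087 0.2 0;-0.932 0.087 0.2 0;-0.932 0.087 0.2 0' -0.35 25
python3 - <<'E'
from h import *
c=cam("wrist"); print("washer",obj(c,(.5395,.3217),.04,.008,"circ"))
go(.5395,.3217,.0215,-92.4)
E
```

```text
time: 28.12
position: [0.5396, 0.3207, 0.1558]
orientation: [2.173, -2.267, 0.0]
ft_force: [-1.1, -0.6, -0.1]
grip_width: 0.675
finger_force: 0.0
washer (array([539. , 322.2]), array([38.5, 38.9]), np.float64(8.3), 123)
t 28.37 pos [0.5399 0.3198 0.1568] sd [0.0001 0.0001 0.0003] yaw -92.51 shares [-0.0046  0.0013  0.3383] spin -0.0013 F [ 0.3  0.3 -0.1]
```

```bash
python3 -m jog '-0.005 0.002 0.1 0;-0.005 0.002 0.2 0;-0.005 0.002 0.3 0;-0.005 0.002 0.338 0;-0.005 0.002 0.338 0;-0.005 0.002 0.338 0;-0.005 0.002 0.338 0'
python3 -m jog '0 0 0 0;0 0 0 0;0 0 0 0;0 0 0 0;0 0 0 0' 1 25
python3 -m jog '0 0 -0.05 0;0 0 -0.15 0;0 0 -0.25 0;0 0 -0.35 0;0 0 -0.35 0;0 0 -0.35 0;0 0 -0.35 0'
python3 - <<'E'
from h import *
c=cam("wrist"); save(c,"w8.png",(180,180,200,180),3); go(.5549,-.0722,.16,-92.4,3)
E
```

```text
time: 29.0
position: [0.5391, 0.3232, 0.0215]
orientation: [-2.173, 2.268, -0.0]
ft_force: [0.1, -0.3, -0.3]
grip_width: 0.675
finger_force: 0.0
time: 29.42
position: [0.5388, 0.3234, 0.0213]
orientation: [-2.174, 2.267, -0.0]
ft_force: [0.2, 0.1, 0.3]
grip_width: 0.444
finger_force: 25.0
time: 30.0
position: [0.538, 0.3231, 0.1606]
orientation: [2.173, -2.267, -0.001]
ft_force: [-0.9, -0.7, -0.9]
grip_width: 0.443
finger_force: 25.0
t 30.15 pos [0.5378 0.3227 0.1592] sd [0.0001 0.     0.0002] yaw -92.42 shares [ 9.846e-01 -8.450e-02  2.000e-04] spin -0.0002 F [ 0.3 -0.3 -0.2]
```

View pics/w8.png

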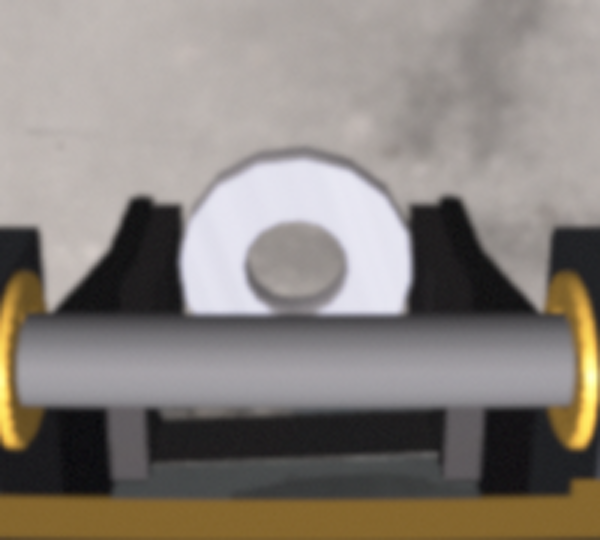

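The washer is held flat and centred between the pads, its hole at crop (297,264). I'll compute its offset in the tool frame and travel.

```bash
python3 - <<'E'
from h import *
s=ctrl.state(); c=cam("wrist"); M=R.from_rotvec(s["orientation"]).as_matrix(); z=s["position"][2]-.0133
px=lambda u,v:(180+u/3,180+v/3)
for n,u,v in(("hole",297,266),("holeL",246,262),("holeR",347,262),("holeT",297,220),("outT",297,157),("outL",179,262),("outR",413,262)):
    print(n,((at_z(c,[px(u,v)],z)[0]-s["position"])@M*1000).round(1))
E
python3 -m jog '0.95 -0.08 0.0 0;0.95 -0.08 0.0 0;0.95 -0.08 0.0 0;0.95 -0.08 0.0 0;0.95 -0.08 0.0 0;0.95 -0.08 0.0 0;0.95 -0.08 0.0 0;0.95 -0.08 0.0 0;0.95 -0.08 0.0 0;0.95 -0.08 0.0 0;0.95 -0.08 0.0 0;0.95 -0.08 0.0 0'
python3 - <<'E'
from h import *
go(.5549,-.1522,.11,-92.4,3)
E
```

```text
hole [ 0.9 -0.  13.3]
holeL [ 1.7 -8.6 13.3]
holeR [ 1.6  8.4 13.3]
holeT [ 9.3 -0.1 13.3]
outT [20.3 -0.1 13.4]
outL [  1.7 -19.9  13.3]
outR [ 1.6 19.5 13.4]
time: 31.25
position: [0.5546, -0.0578, 0.1605]
orientation: [2.172, -2.268, -0.001]
ft_force: [-0.4, 0.1, -0.7]
grip_width: 0.444
finger_force: 25.0
t 31.35 pos [ 0.5547 -0.0571  0.1607] sd [0.0001 0.0006 0.0001] yaw -92.39 shares [ 0.2375 -0.0106  0.1266] spin 0.0001 F [-0.1  0.7 -0. ]
```

```bash
python3 -m jog '0.1 -0.01 0 0;0.2 -0.01 0 0;0.236 -0.01 0.03 0;0.236 -0.01 0.08 0;0.236 -0.01 0.13 0;0.236 -0.01 0.13 0;0.236 -0.01 0.13 0;0.236 -0.01 0.13 0;0.236 -0.01 0.13 0'
python3 - <<'E'
from h import *
c=cam("wrist"); save(c,"w9.png",(180,180,200,180),3); go(.5549,-.1515,.071,-92.4,5)
E
```

```text
time: 32.15
position: [0.5561, -0.1513, 0.1107]
orientation: [-2.175, 2.264, -0.004]
ft_force: [0.7, -1.0, -0.4]
grip_width: 0.443
finger_force: 25.0
t 32.4 pos [ 0.5555 -0.1517  0.1103] sd [0.0003 0.0001 0.0003] yaw -92.36 shares [-0.0003  0.0017  0.0982] spin 0.0005 F [ 0.3  0.2 -0.1]
```

View pics/w9.png

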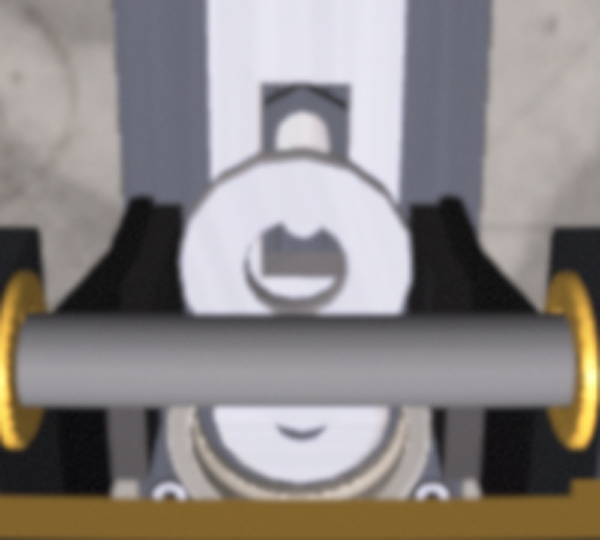

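The washer sits above the stud. The tip, just visible through the hole at (302,230), is about 1 mm to the right of the hole centre (297,264), which matches the +0.0017 correction. The forward offset is perspective. I'll descend gently.

```bash
python3 -m jog '0 0.002 0.01 0;0 0.002 0.02 0;0 0.002 0.028 0;0 0.002 0.028 0;0 0.002 0.028 0;0 0.002 0.028 0'
python3 - <<'E'
from h import *
go(.5549,-.1515,.071,-92.4,4)
E
```

```text
time: 32.95
position: [0.5541, -0.1521, 0.0978]
orientation: [2.174, -2.267, -0.0]
ft_force: [0.4, -0.8, -0.3]
grip_width: 0.446
finger_force: 25.0
t 33.1 pos [ 0.5541 -0.152   0.098 ] sd [0.     0.     0.0001] yaw -92.4 shares [-0.0014 -0.0018  0.0675] spin 0.0 F [ 0.5 -0.2 -0.8]
```

```bash
python3 -m jog '-0.001 -0.001 0 0;-0.001 -0.001 0.01 0;-0.001 -0.001 0.02 0;-0.001 -0.001 0.03 0;-0.001 -0.001 0.04 0;-0.001 -0.001 0.05 0;-0.001 -0.001 0.058 0;-0.001 -0.001 0.064 0;-0.001 -0.001 0.064 0;-0.001 -0.001 0.064 0'
python3 - <<'E'
from h import *
go(.5549,-.1515,.071,-92.4,3)
E
```

```text
time: 33.98
position: [0.5544, -0.1516, 0.0722]
orientation: [2.174, -2.267, -0.0]
ft_force: [0.6, 0.3, -1.3]
grip_width: 0.44
finger_force: 25.0
t 34.08 pos [ 0.5545 -0.1516  0.0724] sd [0.0001 0.     0.0001] yaw -92.4 shares [-0.0004 -0.0009  0.0035] spin 0.0 F [ 0.5 -0.1 -0.4]
```

```bash
python3 -m jog '0 0 0.002 0;0 0 0.002 0;0 0 0.002 0'
python3 -m jog '0 0 0 0;0 0 0 0;0 0 0 0' -0.35
python3 -m jog '0 0 -0.05 0;0 0 -0.15 0;0 0 -0.25 0;0 0 -0.35 0;0 0 -0.42 0;-0.1 0 -0.42 0;-0.2 0 -0.42 0;-0.25 0 -0.42 0;-0.25 0 -0.42 0'
python3 - <<'E'
from h import *
c=cam("wrist"); save(c,"w10.png",(130,0,300,225),2.6)
print("washer",obj(c,(.5549,-.1522),.021,.008,"circ",.050)); 
uv,P=cloud(c); d=np.array([.042,.999]); t=(P[:,:2]-[.5549,-.1522])@d; w=(P[:,:2]-[.5549,-.1522])@[-.999,.042]
for a,b in((-.05,0),(.035,0),(.05,0),(-.014,0),(.014,0),(0,.014),(0,-.014)): q=P[(abs(t-a)<.004)&(abs(w-b)<.004)]; print(a,b,np.median(q[:,2]).round(4))
s=ctrl.state(); print(s["time"],s["position"])
E
```

```text
time: 34.38
position: [0.5544, -0.1516, 0.0716]
orientation: [-2.174, 2.267, -0.0]
ft_force: [-0.1, -0.6, -0.2]
grip_width: 0.443
finger_force: 25.0
time: 34.63
position: [0.5546, -0.1516, 0.0717]
orientation: [-2.174, 2.267, -0.001]
ft_force: [0.5, -0.3, -0.3]
grip_width: 0.589
finger_force: 0.0
time: 35.38
position: [0.5588, -0.0485, 0.2401]
orientation: [-2.178, 2.262, -0.0]
ft_force: [0.5, 0.2, -0.4]
grip_width: 0.672
finger_force: 0.0
washer (array([ 554.7, -152.1]), array([37.8, 39.2]), np.float64(58.0), 123)
-0.05 0 0.0509
0.035 0 0.0495
0.05 0 0.0495
-0.014 0 0.0582
0.014 0 0.0579
0 0.014 0.058
0 -0.014 0.0579
35.4333 [ 0.55865771 -0.04999522  0.23990038]
```

View pics/w10.png

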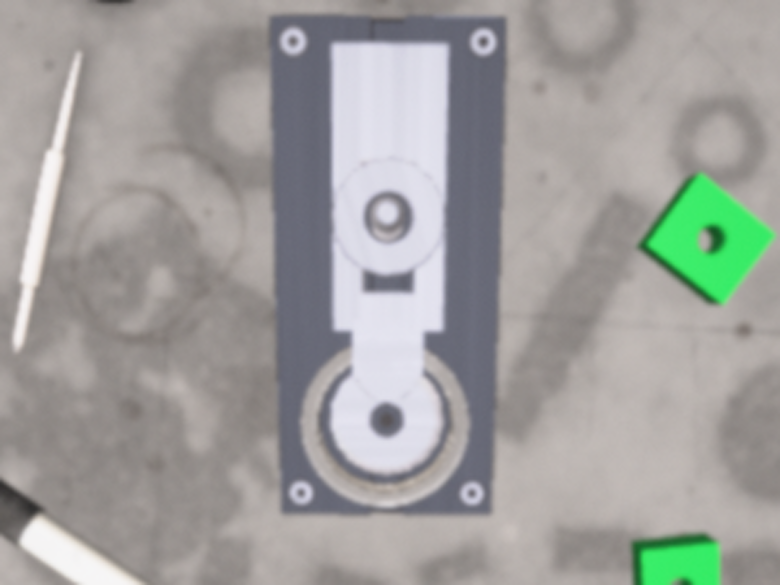

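The washer lies flat round the stud at (388,215), at (0.5547,-0.1521) with its top at 58 mm. The strap still rests on the ring and the block, and the ring is round the boss. Everything is in place, so I'll hand it in.

```bash
python3 -c "
from rig import ctrl
print(ctrl.sign_off())"
```

```text
the job is handed in; nothing more can be done
None
```

The clamping set-up is built and handed in at about 35 s of 109 s: ring over the boss, low block on the bare end, strap across both (level to about 1°), washer flat round the stud. The arm never worked near the ball bearing or loupe. I did not re-measure them at the end, and the hand-in returned no verdict.

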